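# Release the push-fit tube from the water-filter head and rack it

### The arm

A 7-joint arm with a two-finger parallel gripper is mounted at the origin on the work surface. World frame = base frame: x ahead of the robot, y to its left, z up, the work surface at z = 0. Lengths are in m, angles in rad, forces in N, time in s.
With the tool pointing down it reaches from about 0.4 to 0.85 m from the base axis. Payload 4.5 kg.
Tool frame: the origin (TCP) lies at the very end of the fingers, on their centre line; the grasp point (between the pads) lies 19 mm behind it (r.grip_point_offset is the distance from the TCP to the grasp point, in m); y points along the fingers, x is the direction in which the jaws open and shut, and the axes are right-handed (so a half turn about y gives the same grasp; the last joint's range is limited). The gripper opens to 88 mm and grips with 3 to 60 N. Pads are 18 mm wide; open, the fingers measure 123 mm over their backs; the gripper's body (75 mm by 187 mm) begins 45 mm behind the grasp point.
Start: joints at [-1.293, 0.689, -0.195, 1.565, 0.157, 0.902, -0.215], TCP at [0.151, 0.607, 0.239] pointing down, gripper open.
Joint ranges: [-3.01, 3.01], [-0.46, 2.08], [-1.47, 1.51], [0.13, 2.56], [-1, 4.14], [0.04, 2.09], [-2.66, 2.66]. Speed limits (rad/s): [2.57, 2.57, 3.14, 3.14, 3.14, 3.14, 3.14].

### API

Orientations are given as a unit quaternion [x, y, z, w].
In Python, from plant import get_state, snapshot, camera_params, job, r gives the robot as it stands.
- The arm moves only by the tool carry_out, never from a script. Its arguments are lists of equal length, an entry for each row: "offset": the shift along the world's x, y, z in m, a list of three; "twist": the turn about the world's z in degrees. In form: {"offset": [[tx, ty, tz], ...], "twist": [twist, ...]}. A call has 1 to 8 rows; each row shifts and turns the commanded pose from where the row before left it; what a row does not reach is not made up. A row lasts 1/8 s, in which the tool goes at most 62.5 mm and 10.7 degrees, less where a joint would pass 70% of its speed; a pose out of reach is approached as far as the arm can. A call with a gripper value outside its range is refused whole. "grip" is the finger opening in m, from 0 to 0.0881, set as the call begins (left out, the last holds). The fingers move at their own pace and stop on an object; "newtons" is the grip in N (left out, the last holds). Time passes only in rows, so rows that do not move let the fingers close. It gives the time, the measured TCP pose, the force and the opening at its end, in the units of the state.
- get_state(): the state, without advancing time (a new reading comes with each control period).
- snapshot(name): name is "scene" or "side" or "wrist"; returns the picture (480x640x3 uint8, red, green, blue); there is no depth.
- camera_params(name): a dict with "camera_matrix" (3x3 intrinsics, pixels), "dist_coeffs" ([k1, k2, p1, p2, k3] as OpenCV has them; the pictures are not rectified), "eye" and "orientation" of the camera in the world. Camera axes: x right, y up, looking along -z (the intrinsics and any distortion apply to the point x, -y, -z); pixel columns grow to the right and rows downward; lengths in m; the calibration is good to about 2 mm. A picture is of the moment at which its call begins: read the wrist's pose just before it. camera_params takes no time and is no camera call; for the wrist camera it gives the pose at the moment of the call.
- job.finish_job(): hands the job in, once; it reports no verdict.
The state is a dict: "clock": time; "q": joint angles; "qd": joint speeds; "joint_torque": joint torques, N m; "tool_pos": TCP position; "eef_rot": TCP orientation; "contact_force": force on the tool from outside, world axes, zero at the start; "moment": the same for the moment, N m; "opening": opening from 0.0 (shut) to 1.0 (fully open).
Only numpy, scipy, OpenCV 4.12 (cv2) and the standard library are available. Lean on these libraries where they do the work, as an engineer would, in place of code of your own. Each camera call takes 0.05 s, during which the arm holds its last target. There are 200 camera calls.

### The job

Take the steel tube out of the push-fit fitting on the water-filter head: press the fitting's black release ring gently all the way down around the tube, grip the tube while the ring is still held down, and draw it straight out before the ring creeps back up, never pressing the ring hard or tugging the tube against the locked fitting. Then stand the tube the same way up in the empty well of the white drain rack, fully down, and let go, leaving the spare tube and everything else on the table where it is.

Things in the scene. Friction and masses are not known exactly. Their poses are not given: they have to be found in the camera images.
- head: fixed water-filter head: grey block 80 (x) x 150 (y) x 30 mm high on a steel foot 112 x 100 mm; origin: centre of its underside, z up. On top, at y = +36 mm, the push-fit fitting (round grey boss 42 mm across, release ring above it, tube upright in it); at y = -36 mm a fixed black blanking cap, 38 mm across, up to 60 mm above the table (leave it)
- fitting (a point): a point of the head on the fitting's vertical axis, 67 mm above the table. The release ring round the tube is a black flange 44 mm across, 5 mm thick, with a 19 mm hole. It slides 5 mm straight down to a firm stop and cannot tip, so fingertips either side of the tube can press it. Its top, when up, lies 79.5 to 86.5 mm above the table: the fitting is screwed in differently each time, so feel for it
- tube_top (a point): centre of the tube's upper end. How the ring behaves: spring 1.5 N at the top, 3 N at the stop, and strong damping: each mm/s of speed adds 1.5 N (press at about 4 mm/s; over 30 N breaks it; a force that stays when you stop is the stop). Let go, it creeps up at 1 to 2 mm/s. The hidden teeth let go of the tube only within 1.5 mm of the stop and hold it again 3 mm above it
- tube: the loose steel tube to free: straight, 15 mm across, 100 mm long, 60 g, upright; origin: centre of its foot, z up the tube. It starts on the floor of the fitting's 18 mm bore, 35 mm above the table; 48 to 56 mm stand above the ring. The teeth hold a groove 12.5 to 28 mm above its foot; with the teeth clear it must rise up to 10 mm to be past them. Over 30 N of pull against the teeth breaks them
- rack: fixed white plastic drain rack: block 70 (x) x 130 (y) x 40 mm high with two round wells in its top, 66 mm apart along its y axis; origin: centre of its underside, z up. The well at y = -33 mm holds the spare tube, the one at y = +33 mm is empty
- well (a point): centre of the floor of the empty well, 10 mm above the table; the well is 18 mm across, 30 mm deep, open at the top (rim 40 mm above the table, 2 mm chamfer); axes as the rack's
- spare: a short loose spare tube, same 15 mm diameter, 70 mm long, standing in the rack's other well, top 80 mm above the table; origin at its foot. Leave it there
- beaker: loose steel beaker, 60 mm across, 85 mm high, bystander; origin centre of the underside
- jar: loose glass jar with a steel lid, 52 mm across, 85 mm high, bystander; origin centre of the underside
- bottle: loose glass bottle, 60 mm across, 170 mm high, bystander; origin centre of the underside
- cup: loose white mug, 76 mm across, 90 mm high, bystander; origin centre of the underside
- bowl: loose steel bowl, 150 mm across, 60 mm high, bystander; origin centre of the underside
- spoon: loose steel spoon lying on the table, 200 mm long, bystander; origin under its middle, x along it
- spatula: loose black spatula lying on the table, 280 mm long, bystander; origin under its middle, x along it

How it is judged:
On the way:
1. the tube is drawn up clear of the fitting (z of tube in the frame of head above 0.085 m and angle between tube's own z axis and vertical below 0.4 rad), for 0.05 s.
At the end, for the whole second after the job is handed in: the tube stands foot down in the rack's empty well, its foot within 5 mm of the well's axis and within 4 mm of its floor, leaning under 10 degrees, at rest and released; the spare tube is still standing in the other well, foot within 6 mm of its floor, leaning under 14 degrees (horizontal distance between tube and well below 0.005 m and z of tube in the frame of rack between 0.006 and 0.014 m and angle between tube's own z axis and vertical below 0.17 rad and linear speed of tube below 0.02 m/s and z of spare in the frame of rack below 0.016 m and angle between spare's own z axis and vertical below 0.25 rad); the robot touches nothing.
It fails at once if the robot presses the ring or the filter head with more than 30 N (contact force between any of the fingers, the arm and head above 30 N).
It fails at once if the tube and the filter head press on one another with more than 30 N (pulling against the teeth, or forcing it sideways) (contact force between tube and head above 30 N).
It fails at once if a bystander is moved more than 20 mm (spare tube 15 mm) (distance of spare from where it was at the start of the episode above 0.015 m or distance of any of beaker, jar, bottle, cup, bowl, spoon, spatula from where it was at the start of the episode above 0.02 m).
It also fails if it takes over 64 s, if anything falls off the work surface, if the arm or the gripper's body presses on something with over 40 N, if the wrist force passes 120 N, or if a joint passes its speed limit or range.

## Working session

There is one attempt and no reset: what is moved stays moved. The work goes in short steps, Python scripts to look and compute and a tool call to move; the robot and the scene stay as the last step left them, time stands still between calls to the robot, and variables do not carry over. Pictures are saved under pics/ and viewed, about 8 in all and at most 12, crops included, and the job is handed in when it is done.

Besides the shell and the picture viewer there is one more tool, called after "Request:" as a command line: name --pt "numbers of a row" for each row, then --argument value for the rest. carry_out: Moves the arm, as the interface text tells. Its arguments: {"type":"object","properties":{"offset":{"type":"array"},"twist":{"type":"array"},"grip":{"type":"number"},"newtons":{"type":"number"}},"required":["offset","twist"]}

```bash
mkdir -p pics; ls
python3 - <<'E'
from plant import get_state, snapshot, camera_params, job, r
import cv2,numpy as np
s=get_state();print(s)
a=snapshot("scene");b=snapshot("side")
cv2.imwrite("pics/scene.png",a[:,:,::-1]);cv2.imwrite("pics/side.png",b[:,:,::-1])
for n in("scene","side","wrist"):print(n,camera_params(n))
E
```

```text
pics
{'clock': 0.0, 'q': array([-1.29316638,  0.69000666, -0.19449138,  1.56634156,  0.15730259,
        0.90252002, -0.21510697]), 'qd': array([ 4.00328419e-05,  5.14815987e-04, -3.45740733e-04, -1.10630135e-05,
        2.87601184e-04, -4.64890016e-04,  4.84849578e-04]), 'joint_torque': array([ 2.19726981e-04, -5.27559686e+01, -1.26671042e+00, -1.53431958e+01,
       -5.25825389e-02,  6.62187027e-03,  1.73684712e-04]), 'tool_pos': array([0.15079566, 0.60587405, 0.23789598]), 'eef_rot': array([ 0.55753366,  0.4350093 , -0.43598885, -0.55662991]), 'contact_force': array([ 0.67458028,  0.43435563, -0.72531323]), 'moment': array([-0.01505482,  0.00662074,  0.04458628]), 'opening': 0.9975094422502127}
scene {'camera_matrix': array([[567.83226717,   0.        , 326.6025793 ],
       [  0.        , 567.83226717, 233.00958942],
       [  0.        ,   0.        ,   1.        ]]), 'dist_coeffs': array([-0.08880748,  0.        ,  0.        ,  0.        ,  0.        ]), 'eye': array([ 1.03434716, -0.42433566,  0.91985843]), 'orientation': array([0.29823206, 0.13054948, 0.39302687, 0.85996764])}
side {'camera_matrix': array([[493.60150236,   0.        , 317.21680615],
       [  0.        , 493.60150236, 229.90196838],
       [  0.        ,   0.        ,   1.        ]]), 'dist_coeffs': array([-0.03260209,  0.        ,  0.        ,  0.        ,  0.        ]), 'eye': array([0.26666335, 0.69069084, 0.66216443]), 'orientation': array([-0.09309911,  0.44658749,  0.86905637, -0.19139802])}
wrist {'camera_matrix': array([[361.12230543,   0.        , 319.22305446],
       [  0.        , 361.12230543, 240.35492737],
       [  0.        ,   0.        ,   1.        ]]), 'dist_coeffs': array([-0.06651397,  0.        ,  0.        ,  0.        ,  0.        ]), 'eye': array([0.07193481, 0.62583868, 0.38338611]), 'orientation': array([-0.12443118, -0.09647176,  0.60844075,  0.77782385])}
```

View pics/scene.png

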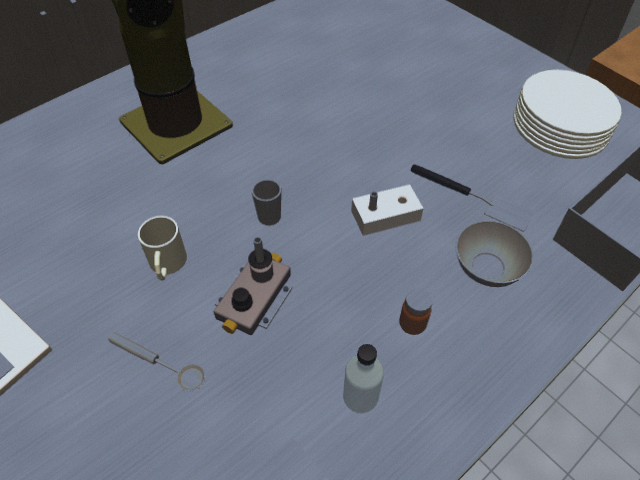

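View pics/side.png

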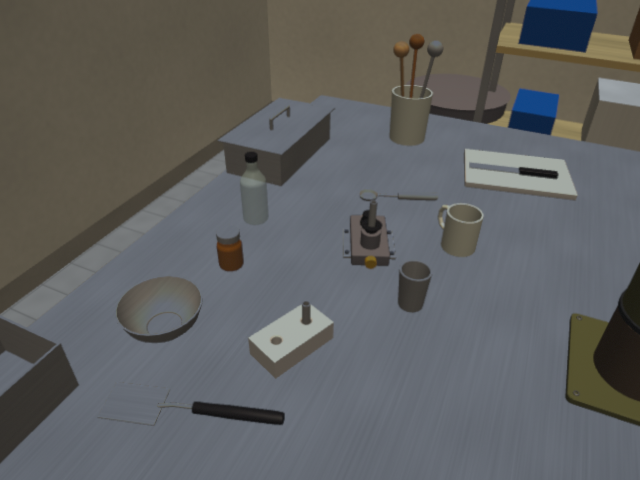

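The scene view shows the tube top at about (258,240), the spare at (373,195) and the empty well at (403,200). In the side view they are at (374,203), (306,304) and (276,341). Next I zoom in for accuracy.

```bash
cat > h.py <<'E'
import cv2,numpy as np
from scipy.spatial.transform import Rotation as R
def ray(P,uv):
    p=cv2.undistortPoints(np.array([[uv]],float),P["camera_matrix"],P["dist_coeffs"])[0,0]
    d=R.from_quat(P["orientation"]).as_matrix()@np.array([p[0],-p[1],-1]);return np.array(P["eye"]),d/np.linalg.norm(d)
def plane(P,uv,z):
    e,d=ray(P,uv);return e+d*(z-e[2])/d[2]
def two(P,a,Q,b):
    e,d=ray(P,a);f,g=ray(Q,b)
    t=np.linalg.lstsq(np.c_[d,-g],f-e,rcond=None)[0]
    x,y=e+d*t[0],f+g*t[1];return (x+y)/2,np.linalg.norm(x-y)
def proj(P,X):
    M=R.from_quat(P["orientation"]).as_matrix();c=M.T@(np.array(X)-P["eye"]);c=c*[1,-1,-1]
    return cv2.projectPoints(c[None],np.zeros(3),np.zeros(3),P["camera_matrix"],P["dist_coeffs"])[0].ravel()
E
python3 - <<'E'
from h import *; from plant import camera_params
S,D=camera_params("scene"),camera_params("side")
print("tubetop",two(S,(258,239),D,(374,202)))
print("spare",two(S,(374,194),D,(306,304)));print("well",two(S,(403,200),D,(276,341)),plane(S,(403,200),.04),plane(D,(276,341),.04))
a=cv2.imread("pics/scene.png");b=cv2.imread("pics/side.png")
z=lambda i,x,y,w,h,k:cv2.convertScaleAbs(cv2.resize(i[y:y+h,x:x+w],None,fx=k,fy=k,interpolation=cv2.INTER_CUBIC),alpha=1.5)
t=np.hstack([z(a,210,225,100,110,4),z(b,330,190,80,110,4)][:2])
u=np.hstack([z(a,345,180,90,60,4),z(b,245,295,90,60,4)])[:, :720]
cv2.imwrite("pics/zoom.png",np.vstack([t[:340],u])[:600])
E
```

```text
tubetop (array([ 0.50647043, -0.11458619,  0.13287246]), np.float64(0.003066239260618858))
spare (array([0.52948453, 0.15086304, 0.076758  ]), np.float64(0.0020959533740859478))
well (array([0.55574524, 0.21281969, 0.03571049]), np.float64(0.0033187527327894883)) [0.55947655 0.21059495 0.04      ] [0.55243379 0.21511629 0.04      ]
```

View pics/zoom.png

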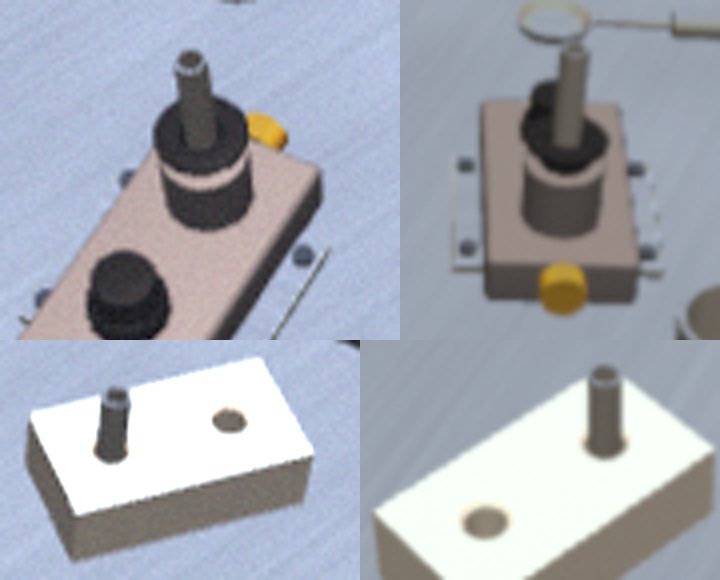

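Run:
```python
from h import *; from plant import camera_params,get_state
S,D,W=[camera_params(n) for n in("scene","side","wrist")]
s=get_state();M=R.from_quat(s["eef_rot"]).as_matrix();print(M.round(3))
print("cam axes",R.from_quat(W["orientation"]).as_matrix().round(3), "off in tool",M.T@(W["eye"]-s["tool_pos"]))
print("tube",two(S,(258,240.5),D,(373.5,201.5)),plane(S,(258,240.5),.135),plane(D,(373.5,201.5),.135))
print("cap",plane(S,(241,296),.06))
print("spare",plane(S,(374.3,194),.08),plane(D,(306,304.),.08))
print("well",plane(S,(402.5,200),.04),plane(D,(276.5,340.5),.04))
print("beaker",plane(S,(267,187),.085),"mug",plane(S,(160,235),.09))
```

```text
[[ 0.241 -0.    -0.97 ]
 [ 0.97  -0.002  0.241]
 [-0.002 -1.    -0.   ]]
cam axes [[ 0.241 -0.923 -0.301]
 [ 0.971  0.229  0.076]
 [-0.001 -0.311  0.95 ]] off in tool [ 3.65302748e-05 -1.45400609e-01  8.12717857e-02]
tube (array([ 0.50843412, -0.11644958,  0.13232942]), np.float64(0.0036666018616638525)) [ 0.51212319 -0.11688479  0.135     ] [ 0.50603381 -0.11422448  0.135     ]
cap [ 0.54153846 -0.18461132  0.06      ]
spare [0.5327614  0.14957985 0.08      ] [0.52722211 0.15316615 0.08      ]
well [0.55880206 0.20980432 0.04      ] [0.55220201 0.21381757 0.04      ]
beaker [ 0.38308864 -0.00333908  0.085     ] mug [ 0.35307786 -0.23014367  0.09      ]
```

Request:
carry_out --pt "0.04 -0.04 0" --pt "0.04 -0.04 0" --pt "0.04 -0.04 0" --pt "0.04 -0.04 0" --pt "0.04 -0.04 0" --pt "0.04 -0.04 0" --pt "0.04 -0.04 0" --pt "0.04 -0.04 0" --twist '[0,0,0,0,0,0,0,0]'

```text
clock: 1.1
tool_pos: [0.4718, 0.285, 0.2385]
eef_rot: [-0.557, -0.435, 0.436, 0.557]
contact_force: [0.6, -0.0, 0.1]
opening: 1.0
```

Request:
carry_out --pt "0.04 -0.04 0" --pt "0.04 -0.034 0" --pt "0 0 -0.02" --pt "0 0 -0.018" --pt "0 0 0" --pt "0 0 0" --twist '[0,0,0,0,0,0]'

```text
clock: 1.85
tool_pos: [0.551, 0.2129, 0.2012]
eef_rot: [-0.557, -0.436, 0.435, 0.557]
contact_force: [-0.9, 0.5, 0.6]
opening: 0.999
```

Run:
```python
from plant import *; import pickle,cv2
s=get_state();P=camera_params("wrist");a=snapshot("wrist")
pickle.dump(P,open("w1.pkl","wb"));cv2.imwrite("pics/w1.png",a[:,:,::-1]);print(s["clock"],s["tool_pos"],s["q"].round(2),s["contact_force"])
```

```text
1.85 [0.5509789  0.21286773 0.20118403] [-0.3   0.69 -0.24  1.71  0.23  0.76  0.67] [-0.91294389  0.46589224  0.57142959]
```

View pics/w1.png

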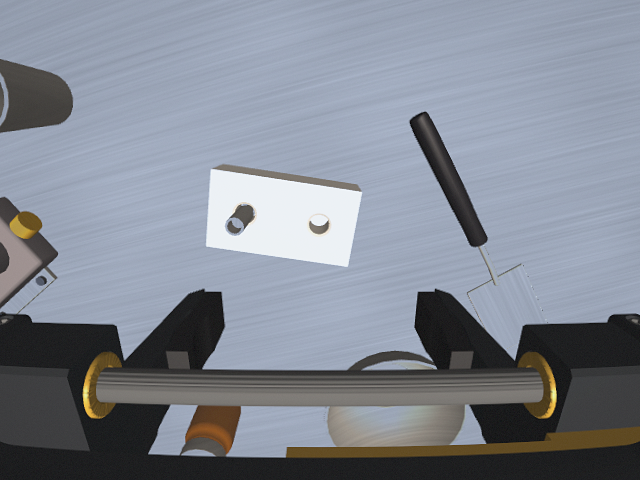

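The wrist view shows the rack, with the empty well at (319,223), the spare's top at (236,227), and the block outlined from about (207,168) to (362,267).

Run:
```python
from h import *; import pickle
P=pickle.load(open("w1.pkl","rb"));a=cv2.imread("pics/w1.png")
print("well",plane(P,(319,223.5),.04),"spare",plane(P,(236,227),.08))
m=cv2.inRange(a,(215,215,215),(255,255,255))
c=max(cv2.findContours(m[:300],cv2.RETR_EXTERNAL,cv2.CHAIN_APPROX_NONE)[0],key=cv2.contourArea)
q=cv2.approxPolyDP(c,8,True)[:,0];print(q)
X=np.array([plane(P,p.astype(float),.04) for p in q]);print(X.round(4),X.mean(0))
b=cv2.boxPoints(cv2.minAreaRect(np.float32([plane(P,p.astype(float),.04)[:2]*1000 for p in c[:,0]])));print(b,b.mean(0))
n=255-m; k=np.zeros_like(n);k[205:242,303:336]=n[205:242,303:336];kc=max(cv2.findContours(k,0,1)[0],key=cv2.contourArea);print(cv2.fitEllipse(kc),plane(P,cv2.fitEllipse(kc)[0],.04))
```

```text
well [0.55431133 0.2120203  0.04      ] spare [0.53084207 0.15199115 0.08      ]
[[211 169]
 [207 246]
 [347 265]
 [361 192]]
[[0.4858 0.1349 0.04  ]
 [0.5503 0.1088 0.04  ]
 [0.5986 0.2274 0.04  ]
 [0.5358 0.2537 0.04  ]] [0.54263302 0.18119774 0.04      ]
[[485.31882 134.49127]
 [549.8897  107.50751]
 [600.01465 227.45422]
 [535.4438  254.43799]] [542.66675 180.97275]
((319.4504699707031, 224.0456085205078), (19.2385311126709, 20.246700286865234), 49.22822570800781) [0.55489013 0.2122852  0.04      ]
```

Request:
carry_out --pt "-0.006 -0.047 0" --pt "-0.006 -0.047 0" --pt "-0.006 -0.047 0" --pt "-0.006 -0.047 0" --pt "-0.006 -0.047 0" --pt "-0.006 -0.047 0" --pt "-0.006 -0.047 0" --pt "0 0 0" --twist '[0,0,0,0,0,0,0,0]'

```text
clock: 2.9
tool_pos: [0.5082, -0.1216, 0.2014]
eef_rot: [0.56, 0.433, -0.434, -0.558]
contact_force: [-0.5, 0.2, -0.4]
opening: 0.998
```

Request:
carry_out --pt "0 0 0" --pt "0 0 0" --twist '[0,0]'

```text
clock: 3.15
tool_pos: [0.5094, -0.1146, 0.2011]
eef_rot: [-0.556, -0.437, 0.436, 0.557]
contact_force: [-0.2, 0.3, -0.2]
opening: 1.002
```

Run:
```python
from plant import *; import pickle,cv2
s=get_state();P=camera_params("wrist");a=snapshot("wrist")
pickle.dump((P,s),open("w2.pkl","wb"));cv2.imwrite("pics/w2.png",a[:,:,::-1]);print(s["clock"],s["tool_pos"],s["q"].round(2),s["contact_force"])
```

```text
3.15 [ 0.50942677 -0.11464685  0.20113662] [ 0.32  0.62 -0.3   1.91  0.29  0.65  1.17] [-0.2286022   0.34433007 -0.24198627]
```

View pics/w2.png

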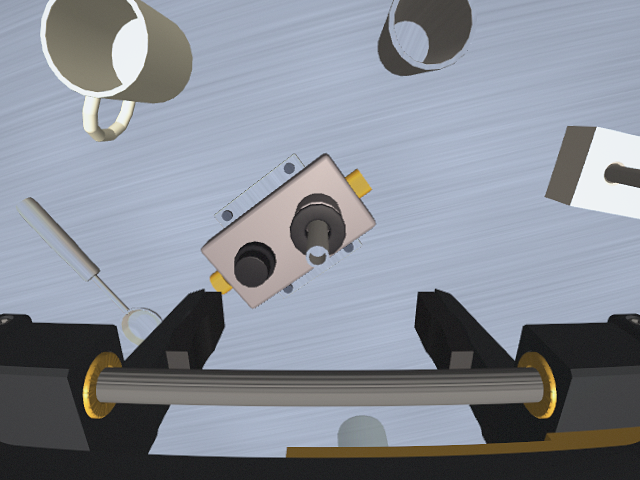

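The tube top sits at (318,256), the ring flange at about (318,229) and the blanking cap at (255,263), all between the open fingers.

Run:
```python
from h import *; import pickle
P,s=pickle.load(open("w2.pkl","rb"))
print("tube",plane(P,(317.5,256),.135),"cap",plane(P,(256,263),.06), "ring",plane(P,(318,230),.083))
print(proj(P,np.r_[s["tool_pos"][:2],.135]),proj(P,s["tool_pos"]))
a=cv2.imread("pics/w2.png");cv2.imwrite("pics/w2z.png",cv2.convertScaleAbs(cv2.resize(a[180:290,220:390],None,fx=4,fy=4,interpolation=cv2.INTER_CUBIC),alpha=1.5))
```

```text
tube [ 0.50751892 -0.11511382  0.135     ] cap [ 0.52856373 -0.1746693   0.06      ] ring [ 0.50608209 -0.11453742  0.083     ]
[318.95321136 258.6014823 ] [319.047813   310.96656709]
```

View pics/w2z.png

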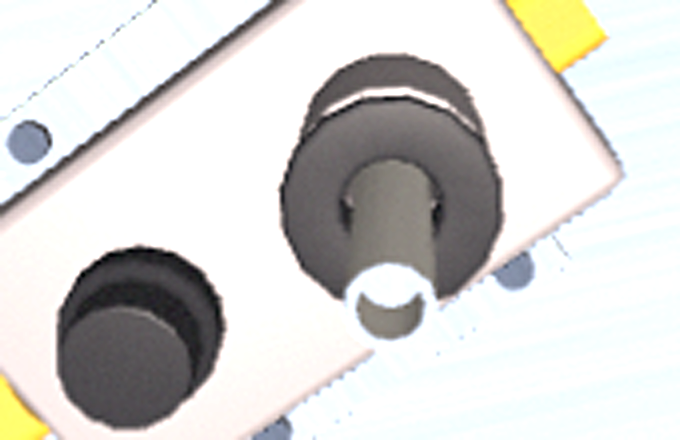

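Request:
carry_out --pt "-0.002 0 0" --pt "0 0 -0.01" --pt "0 0 -0.01" --pt "0 0 -0.01" --pt "0 0 -0.01" --pt "0 0 0" --pt "0 0 0" --pt "0 0 0" --twist '[0,0,0,0,0,0,0,0]' --grip 0.028 --newtons 10

```text
clock: 4.2
tool_pos: [0.5071, -0.1165, 0.1611]
eef_rot: [0.557, 0.436, -0.435, -0.557]
contact_force: [0.8, 0.2, -0.1]
opening: 0.32
```

Run:
```python
from plant import *; import pickle,cv2
s=get_state();P=camera_params("wrist");a=snapshot("wrist")
pickle.dump((P,s),open("w3.pkl","wb"));cv2.imwrite("pics/w3.png",a[:,:,::-1]);print(s["clock"],s["tool_pos"],s["opening"],s["contact_force"])
cv2.imwrite("pics/w3z.png",cv2.convertScaleAbs(cv2.resize(a[170:370,200:440,::-1],None,fx=3,fy=3,interpolation=cv2.INTER_CUBIC),alpha=1.5))
```

```text
4.2 [ 0.50713748 -0.11647558  0.16107553] 0.3196198538384351 [ 0.84977039  0.18877375 -0.13803879]
```

View pics/w3z.png

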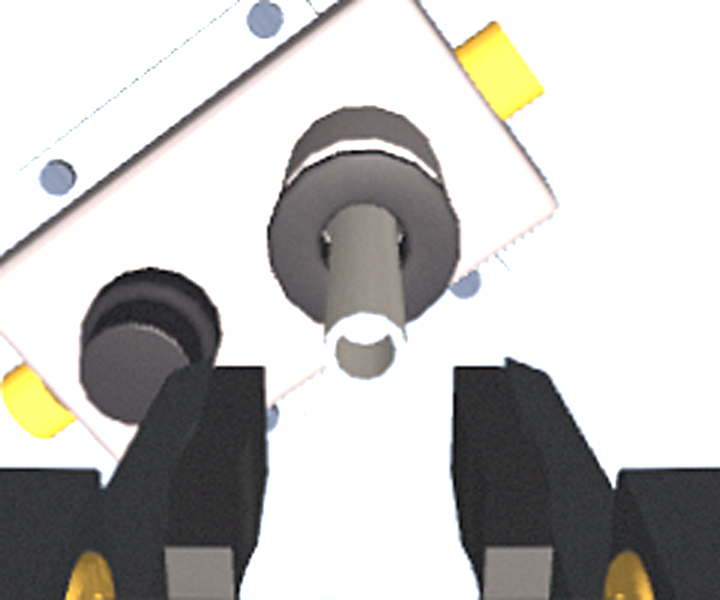

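The fingers straddle the tube: their inner edges are at 289 and 351 px, and the tube top is at (321.7,285).

Run:
```python
from h import *; import pickle
P,s=pickle.load(open("w3.pkl","rb"))
M=R.from_quat(s["eef_rot"]).as_matrix()
for z,uv in((.135,(321.7,285)),(.083,(200+364/3,170+239/3))):
  X=plane(P,uv,z);print(X,M.T@(X-s["tool_pos"]))
```

```text
[ 0.50678218 -0.11497565  0.135     ] [0.00136472 0.02607523 0.00072739]
[ 0.50583906 -0.11461963  0.083     ] [0.0014724  0.07807444 0.00176955]
```

Request:
carry_out --pt "0 0.0015 0" --pt "0 0 -0.01" --pt "0 0 -0.012" --pt "0 0 -0.012" --pt "0 0 -0.012" --pt "0 0 -0.012" --pt "0 0 -0.008" --pt "0 0 0" --twist '[0,0,0,0,0,0,0,0]'

```text
clock: 5.25
tool_pos: [0.5065, -0.1149, 0.0941]
eef_rot: [-0.557, -0.435, 0.436, 0.557]
contact_force: [-0.1, 0.1, 0.2]
opening: 0.317
```

Request:
carry_out --pt "0 0 -0.0005" --pt "0 0 -0.0005" --pt "0 0 -0.0005" --pt "0 0 -0.0005" --pt "0 0 -0.0005" --pt "0 0 -0.0005" --twist '[0,0,0,0,0,0]'

```text
clock: 6.0
tool_pos: [0.5068, -0.115, 0.0917]
eef_rot: [-0.557, -0.436, 0.435, 0.557]
contact_force: [0.8, -0.1, 0.6]
opening: 0.316
```

Request:
carry_out --pt "0 0 -0.0005" --pt "0 0 -0.0005" --pt "0 0 -0.0005" --pt "0 0 -0.0005" --pt "0 0 -0.0005" --pt "0 0 -0.0005" --pt "0 0 -0.0005" --pt "0 0 -0.0005" --twist '[0,0,0,0,0,0,0,0]'

```text
clock: 7.0
tool_pos: [0.5068, -0.1149, 0.0877]
eef_rot: [-0.557, -0.436, 0.435, 0.557]
contact_force: [-0.0, 0.2, -0.3]
opening: 0.313
```

Request:
carry_out --pt "0 0 -0.0005" --pt "0 0 -0.0005" --pt "0 0 -0.0005" --pt "0 0 -0.0005" --twist '[0,0,0,0]'

```text
clock: 7.5
tool_pos: [0.5068, -0.1149, 0.0857]
eef_rot: [-0.557, -0.435, 0.435, 0.557]
contact_force: [0.7, 0.7, -1.1]
opening: 0.316
```

Request:
carry_out --pt "0 0 -0.0005" --pt "0 0 -0.0005" --pt "0 0 -0.0005" --pt "0 0 -0.0005" --twist '[0,0,0,0]'

```text
clock: 8.0
tool_pos: [0.5069, -0.1149, 0.0837]
eef_rot: [-0.557, -0.436, 0.435, 0.557]
contact_force: [-0.7, -0.3, -0.7]
opening: 0.315
```

Request:
carry_out --pt "0 0 -0.0005" --pt "0 0 -0.0005" --pt "0 0 -0.0005" --twist '[0,0,0]'

```text
clock: 8.38
tool_pos: [0.5069, -0.1149, 0.0822]
eef_rot: [-0.557, -0.436, 0.435, 0.557]
contact_force: [-0.2, -0.6, -0.5]
opening: 0.316
```

Request:
carry_out --pt "0 0 -0.0005" --pt "0 0 -0.0005" --pt "0 0 -0.0005" --twist '[0,0,0]'

```text
clock: 8.75
tool_pos: [0.5069, -0.115, 0.0811]
eef_rot: [0.557, 0.436, -0.435, -0.557]
contact_force: [-1.0, 0.6, 6.5]
opening: 0.312
```

Request:
carry_out --pt "0 0 -0.0005" --pt "0 0 -0.0005" --pt "0 0 -0.0005" --twist '[0,0,0]'

```text
clock: 9.12
tool_pos: [0.5069, -0.115, 0.0798]
eef_rot: [0.557, 0.436, -0.435, -0.557]
contact_force: [-1.0, -0.4, 7.1]
opening: 0.314
```

Request:
carry_out --pt "0 0 -0.0005" --pt "0 0 -0.0005" --pt "0 0 -0.0005" --pt "0 0 -0.0005" --twist '[0,0,0,0]'

```text
clock: 9.62
tool_pos: [0.5069, -0.115, 0.0779]
eef_rot: [0.557, 0.436, -0.435, -0.557]
contact_force: [-0.8, 0.2, 7.9]
opening: 0.315
```

Request:
carry_out --pt "0 0 -0.0005" --pt "0 0 -0.0005" --twist '[0,0]'

```text
clock: 9.88
tool_pos: [0.5069, -0.115, 0.0769]
eef_rot: [0.557, 0.436, -0.435, -0.557]
contact_force: [-1.0, 0.4, 7.6]
opening: 0.322
```

Request:
carry_out --pt "0 0 -0.0005" --pt "0 0 0" --pt "0 0 0" --twist '[0,0,0]'

```text
clock: 10.25
tool_pos: [0.5069, -0.115, 0.0767]
eef_rot: [0.557, 0.436, -0.435, -0.557]
contact_force: [-1.5, 0.2, 10.7]
opening: 0.319
```

The force stays at 10.7 N at rest, so the ring is on its stop. Next I grip.

Request:
carry_out --pt "0 0 0" --pt "0 0 0" --pt "0 0 0" --pt "0 0 0" --pt "0 0 0" --twist '[0,0,0,0,0]' --grip 0.005 --newtons 15

```text
clock: 10.88
tool_pos: [0.5077, -0.1151, 0.0767]
eef_rot: [0.558, 0.436, -0.435, -0.557]
contact_force: [-1.3, 0.0, 10.0]
opening: 0.165
```

Request:
carry_out --pt "0 0 0.006" --pt "0 0 0.009" --pt "0 0 0.01" --pt "0 0 0.01" --pt "0 0 0.015" --pt "0 0 0.015" --pt "0 0 0.015" --pt "0 0 0" --twist '[0,0,0,0,0,0,0,0]'

```text
clock: 11.88
tool_pos: [0.5077, -0.1151, 0.1572]
eef_rot: [0.558, 0.436, -0.435, -0.556]
contact_force: [-0.4, 0.5, -0.6]
opening: 0.165
```

Run:
```python
from plant import *; import pickle,cv2
s=get_state();b=snapshot("side");a=snapshot("scene")
import numpy as np
z=lambda i,x,y,w,h,k:cv2.convertScaleAbs(cv2.resize(i[y:y+h,x:x+w,::-1],None,fx=k,fy=k,interpolation=cv2.INTER_CUBIC),alpha=1.5)
cv2.imwrite("pics/l.png",np.hstack([z(a,190,170,130,170,3),z(b,310,130,130,170,3)]))
print(s["clock"],s["tool_pos"],s["opening"],s["contact_force"])
```

```text
11.875 [ 0.50774812 -0.11510927  0.15715339] 0.1653797018827407 [-0.39629565  0.46064904 -0.55914421]
```

View pics/l.png

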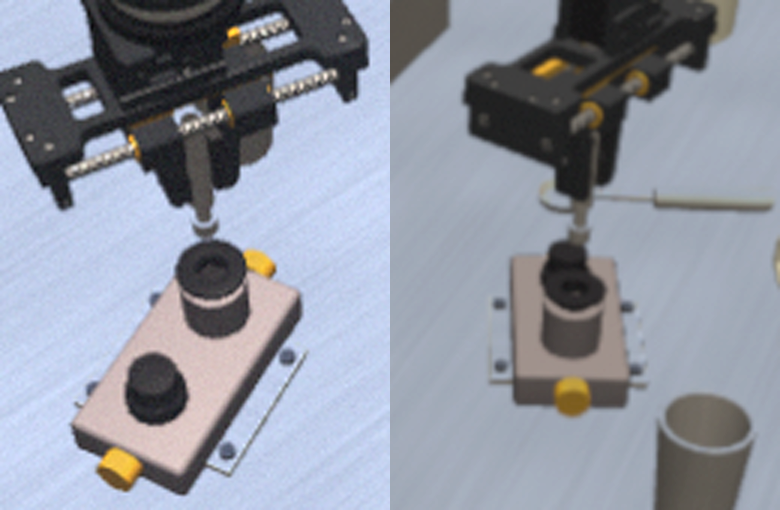

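The tube is out, hanging upright, with its foot at scene (258.3,246) and side (372.7,208.3). The ring is back in place and the fitting is empty.

Run:
```python
from h import *; from plant import camera_params,get_state
S,D=camera_params("scene"),camera_params("side")
s=get_state();M=R.from_quat(s["eef_rot"]).as_matrix();print(M.round(4)[:,1])
for P,top,ft,wl in((S,(258,240.5),(258.3,246),(402.5,200)),(D,(373.5,201.5),(372.7,208.3),(276.5,340.5))):
  a=plane(P,top,.135);b=plane(P,ft,.1153);print("foot-initialtop",b-a,"well-foot",plane(P,wl,.04)-b,"TCP px at foot z",proj(P,np.r_[s["tool_pos"][:2],.1153]))
```

```text
[ 1.e-04  0.e+00 -1.e+00]
foot-initialtop [-0.00297601  0.00078928 -0.0197    ] well-foot [ 0.04965489  0.32589984 -0.0753    ] TCP px at foot z [257.96997464 244.862484  ]
foot-initialtop [ 0.00190145 -0.00502913 -0.0197    ] well-foot [ 0.04426675  0.33307119 -0.0753    ] TCP px at foot z [372.55840197 209.47355168]
```

Request:
carry_out --pt "0.006 0.041 0" --pt "0.006 0.041 0" --pt "0.006 0.041 0" --pt "0.006 0.041 0" --pt "0.006 0.041 0" --pt "0.006 0.041 0" --pt "0.006 0.041 0" --pt "0.005 0.04 0" --twist '[0,0,0,0,0,0,0,0]'

```text
clock: 12.98
tool_pos: [0.5534, 0.2133, 0.1549]
eef_rot: [-0.557, -0.435, 0.436, 0.557]
contact_force: [0.3, -0.1, -0.7]
opening: 0.167
```

Request:
carry_out --pt "0 0 -0.015" --pt "0 0 -0.015" --pt "0 0 -0.015" --pt "0 0 -0.01" --pt "0 0 -0.01" --pt "0 0 0" --pt "0 0 0" --twist '[0,0,0,0,0,0,0]'

```text
clock: 13.85
tool_pos: [0.5541, 0.2122, 0.0911]
eef_rot: [0.557, 0.436, -0.435, -0.557]
contact_force: [0.4, -0.2, -1.2]
opening: 0.163
```

Run:
```python
from plant import *; import pickle,cv2
import numpy as np
s=get_state();P=camera_params("wrist");w=snapshot("wrist");b=snapshot("side");a=snapshot("scene")
pickle.dump((P,s),open("w4.pkl","wb"))
z=lambda i,x,y,w,h,k:cv2.convertScaleAbs(cv2.resize(i[y:y+h,x:x+w,::-1],None,fx=k,fy=k,interpolation=cv2.INTER_CUBIC),alpha=1.2)
cv2.imwrite("pics/m.png",np.vstack([np.hstack([z(a,345,150,90,90,4),z(b,235,260,110,90,4)[:,:440]]),cv2.resize(z(w,220,190,200,60,4),(800,240))]))  
print(s["clock"],s["tool_pos"],s["opening"],s["contact_force"])
```

```text
13.85 [0.55413132 0.21217724 0.09107086] 0.16341139965325446 [ 0.38380733 -0.19869827 -1.18062613]
```

View pics/m.png

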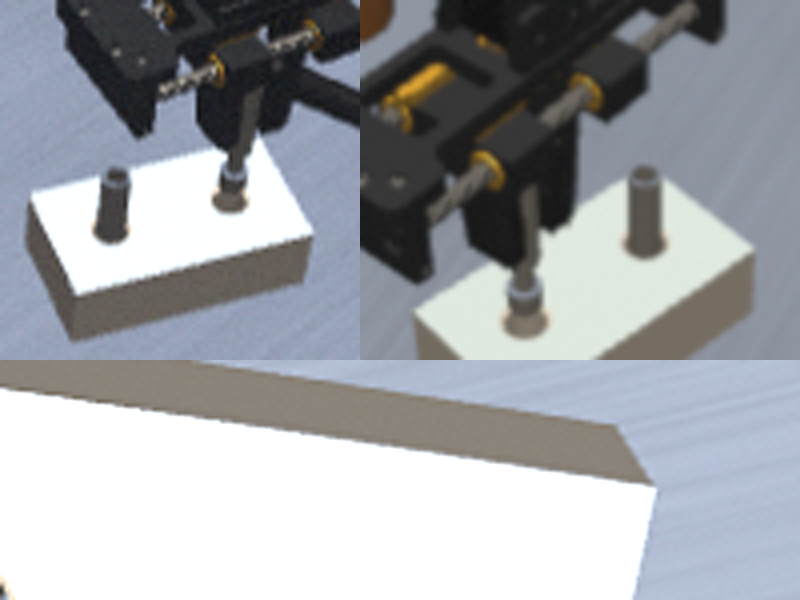

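Run:
```python
from h import *; from plant import camera_params,get_state
S,D=camera_params("scene"),camera_params("side");s=get_state();t=s["tool_pos"]
for P,ft,wl in((S,(403.2,196),(402.5,200)),(D,(276,335),(276.3,340.5))):
  b=plane(P,ft,.0494);w=plane(P,wl,.04);print("foot",b,"well-foot",w-b)
  print([proj(P,np.r_[t[:2]+(w-b)[:2]*0,z]).round(1) for z in(.0494,.08,.11)],[proj(P,[.5305,.1515,z]).round(1) for z in(.04,.08)])
```

```text
foot [0.55716414 0.21202061 0.0494    ] well-foot [ 0.00163792 -0.00221628 -0.0094    ]
[array([402.2, 195.1]), array([404., 185.]), array([405.7, 174.7])] [array([372.7, 206. ]), array([374.2, 192.9])]
foot [0.55425441 0.2109511  0.0494    ] well-foot [-0.00175437  0.00300626 -0.0094    ]
[array([275.7, 335.6]), array([274.9, 322.5]), array([274.1, 309.1])] [array([304.8, 319.6]), array([304.7, 302.8])]
```

Request:
carry_out --pt "0 0 -0.003" --pt "0 0 -0.003" --pt "0 0 -0.003" --pt "0 0 -0.002" --pt "0 0 -0.002" --pt "0 0 -0.002" --twist '[0,0,0,0,0,0]'

```text
clock: 14.75
tool_pos: [0.5539, 0.2121, 0.0756]
eef_rot: [-0.557, -0.436, 0.435, 0.557]
contact_force: [0.0, 0.5, -0.3]
opening: 0.16
```

Request:
carry_out --pt "0 0 -0.003" --pt "0 0 -0.003" --pt "0 0 -0.003" --pt "0 0 -0.003" --pt "0 0 -0.003" --pt "0 0 -0.003" --pt "0 0 -0.001" --pt "0 0 -0.001" --twist '[0,0,0,0,0,0,0,0]'

```text
clock: 15.75
tool_pos: [0.5539, 0.2121, 0.0557]
eef_rot: [-0.557, -0.436, 0.435, 0.557]
contact_force: [0.4, -0.2, -1.2]
opening: 0.165
```

Request:
carry_out --pt "0 0 -0.001" --pt "0 0 -0.001" --pt "0 0 -0.001" --pt "0 0 -0.0005" --twist '[0,0,0,0]'

```text
clock: 16.25
tool_pos: [0.5538, 0.212, 0.0522]
eef_rot: [-0.557, -0.435, 0.435, 0.557]
contact_force: [-0.0, 0.4, -0.9]
opening: 0.164
```

Free descent so far, with the foot about 0.5 mm off the floor. Next I touch down and release.

Request:
carry_out --pt "0 0 -0.0005" --pt "0 0 -0.0005" --pt "0 0 0" --twist '[0,0,0]'

```text
clock: 16.62
tool_pos: [0.5539, 0.2121, 0.0517]
eef_rot: [0.557, 0.436, -0.435, -0.557]
contact_force: [-1.8, -0.8, 4.7]
opening: 0.168
```

Request:
carry_out --pt "0 0 0" --pt "0 0 0" --pt "0 0 0" --pt "0 0 0" --pt "0 0 0" --twist '[0,0,0,0,0]' --grip 0.036

```text
clock: 17.25
tool_pos: [0.5538, 0.212, 0.0512]
eef_rot: [-0.557, -0.436, 0.436, 0.557]
contact_force: [-0.0, -0.3, -0.6]
opening: 0.406
```

Request:
carry_out --pt "0 0 0.005" --pt "0 0 0.01" --pt "0 0 0.015" --pt "0 0 0.025" --pt "0 0 0.03" --pt "0 0 0.03" --pt "0 0 0.03" --pt "0 0 0" --twist '[0,0,0,0,0,0,0,0]'

```text
clock: 18.25
tool_pos: [0.5554, 0.2128, 0.1996]
eef_rot: [0.558, 0.438, -0.433, -0.557]
contact_force: [-0.2, -0.1, 0.8]
opening: 0.406
```

Run:
```python
from plant import *; import cv2
import numpy as np
s=get_state();P=camera_params("wrist");w=snapshot("wrist");b=snapshot("side");a=snapshot("scene")
z=lambda i,x,y,w,h,k:cv2.convertScaleAbs(cv2.resize(i[y:y+h,x:x+w,::-1],None,fx=k,fy=k,interpolation=cv2.INTER_CUBIC),alpha=1.3)
cv2.imwrite("pics/e.png",np.hstack([z(a,345,150,90,110,4),z(b,235,260,110,110,4)]))  
from h import proj
print([proj(camera_params(n),[.555,.212,.11]) for n in("scene","side")],s["clock"],s["tool_pos"],s["contact_force"])
```

```text
[array([405.92272142, 174.95649356]), array([273.70041007, 308.79655443])] 18.25 [0.55542095 0.21279231 0.19961103] [-0.21751672 -0.14911123  0.79078371]
```

View pics/e.png

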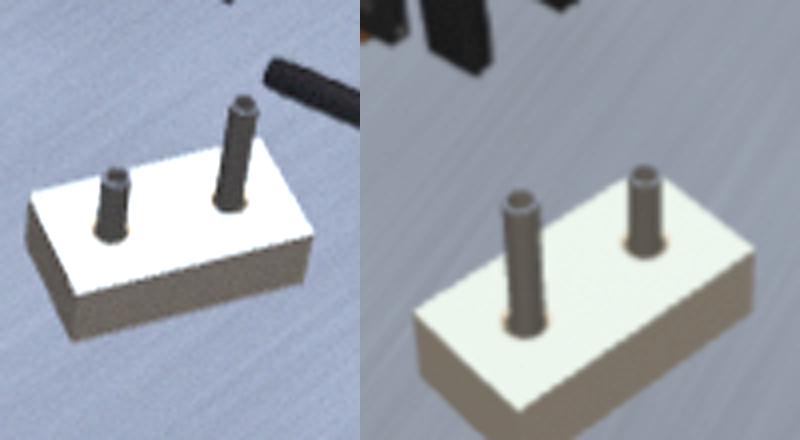

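The tube stands upright in the well. Its top is at scene (406.2,175.3), where 405.9,175.0 is predicted, and at side (275,310), where 273.7,308.8 is predicted. The spare has not moved, so I hand in.

```bash
python3 -c "
from plant import job;print(job.finish_job())"
```

```text
the job is handed in; nothing more can be done
None
```

The steel tube is out of the fitting and standing in the rack's empty well, released. I handed the job in at about 18 s of the 64 s allowed; the hand-in gives no verdict.

- **Ring:** I felt the ring's top at about 82 mm above the table and pressed at about 4 mm/s. I read at most about 11 N at the wrist, and the force stayed when I stopped, so the ring was on its stop.
- **Tube out:** I gripped with 15 N while the ring was held down and drew the tube straight up 80 mm. The images then showed it hanging clear of the fitting.
- **Placing:** The tube went into the well without resistance and touched the floor at the expected height, with 4.7 N. I opened the fingers and backed off to 0.20 m.

**Last checks:** The tube's top is within about 0.5 px of its predicted position in the scene view and within about 2 px in the side view. The spare is still standing in its well, and the wrist force is near zero.

**Disagreements:**
- **Camera offset:** The scene and side cameras disagreed by about 7 mm. I used their average together with the wrist camera.
- **Apparent lean:** The tube seemed to lean slightly in the grip. The final picture showed no lean.

I did not photograph the other bystanders again; the arm passed above them throughout.

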